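Clip the wide-well block into the bench heater

ROBOT

A 6-joint arm with a two-finger parallel gripper is mounted at the origin on the work surface. World frame = base frame: x ahead of the robot, y to its left, z up, the work surface at z = 0. Lengths are in mm, angles in rad, forces in N, time in s.
With the tool pointing down it reaches from about 400 to 825 mm from the base axis. Payload 7 kg.
Tool frame: the origin (TCP) lies at the very end of the fingers, on their centre line; the grasp point (between the pads) lies 19 mm behind it (robot.pinch_z is the distance from the TCP to the grasp point, in mm); z points along the fingers, y is the direction in which the jaws open and shut (so a half turn about z gives the same grasp; the last joint's range is limited). The gripper opens to 85 mm and grips with 20 to 120 N. Pads are 22 mm wide; open, the fingers measure 114 mm over their backs; the gripper's body (76 mm by 85 mm) begins 54 mm behind the grasp point. The pads swing forward as they close: fully open they stand 13 mm farther back than shut.
Start: joints at [-0.837, 0.359, 0.012, 0, -1.224, -0.288], TCP at [291.018, -609.019, 231.302] pointing down, gripper open.
Joint ranges: [-3.07, 3.07], [-1.43, 2.12], [-1.02, 1.25], [-3.03, 1.67], [-3.05, -0], [-3.03, 3.03]. Speed limits (rad/s): [2.39, 2.39, 3.01, 3.14, 3.14, 3.14].

INTERFACE

Orientations are given as a unit quaternion [x, y, z, w].
In Python, from rig import robot gives the robot as it stands.
- The arm moves only by the shell command python3 -m inch 'ROWS' [OPENING] [FORCE]. ROWS is a JSON object of lists of equal length, an entry for each row: "delta_pos": the shift along the tool's x, y, z in cm, a list of three; "angular": the turn, a rotation vector about the tool's x, y, z in rad, a list of three. A call has 1 to 8 rows; each row is the pose to reach, as a shift and turn from the pose commanded when the call began, along the tool's axes at that moment; what a row does not reach only later rows make up. A row lasts 1/8 s, in which the tool goes at most 62.5 mm and 10.7 degrees, less where a joint would pass 70% of its speed; a pose out of reach is approached as far as the arm can. A call with a gripper value outside its range is refused whole. OPENING is the finger opening in cm, from 0 to 8.54, set as the call begins (- or left out, the last holds). The fingers move at their own pace and stop on an object; FORCE is the grip in N (left out, the last holds). Time passes only in rows, so rows that repeat a pose let the fingers close. It gives the time, the measured TCP pose, the force and the opening at its end, in the units of the state.
- robot.state(): the state, without advancing time (a new reading comes with each control period).
- robot.snapshot(name): name is "side" or "top"; returns (picture, depth): 384x512x3 uint8, blue, green, red; 384x512 float32, mm along the optical axis (not along the pixel's ray), 0 where there is no reading.
- robot.camera_info(name): a dict with "fx", "fy", "cx", "cy" (pixels), "extrinsics" (4x4, takes a point from world to camera coordinates). Camera axes: x right, y down, z forward; pixel columns grow to the right and rows downward; lengths in mm; the calibration is good to about 2 mm. A picture is of the moment at which its call begins. camera_info takes no time and is no camera call.
- robot.sign_off(): hands the job in, once; it reports no verdict.
The state is a dict: "time": time; "qpos": joint angles; "dq": joint speeds; "tau": joint torques, N m; "tool_pos": TCP position; "tcp_rot": TCP orientation; "wrist_force": force on the tool from outside, world axes, zero at the start; "ft_torque": the same for the moment, N m; "opening": finger opening in mm.
Only numpy, scipy, OpenCV 4.12 (cv2) and the standard library are available. Lean on these libraries where they do the work, as an engineer would, in place of code of your own. Each camera call takes 0.05 s, during which the arm holds its last target.

TASK

Fit the aluminium block with the four wide wells into the bench heater: with its far end held up, slip its lip under the steel rail, then rock the far end down until its foot clicks home beneath the sprung catch. Leave it latched flat and let go, and leave the other block, with the small wells, where it lies.

Things in the scene. Friction and masses are not known exactly. Their poses are not given: they have to be found in the camera images.
- block (a point): Middle of the loose aluminium block to fit (0.3-0.5 kg), told by four wide wells (dark, 26 mm) in its top. Body 100 (x) x 64 (y) x 36 mm high; grey handle plate on the middle of its top, 16 mm thick in x, 40 wide in y, 36 to 68 mm above the underside. Point: 34 mm above the underside, so the handle is 2 to 34 mm above it. x from lip end to foot end, z up. Lies flat, lip roughly towards the robot.
- lip (a point): Tip of that block's lip, a flat tongue level with the underside at its -x end, 50 mm wide, 6 thick, standing out 26 mm. Point: middle of its end edge, 3 mm above the underside; 76 mm in -x from the block's middle, 31 mm below block. Same axes. It enters the rail slot with the foot end raised 12 to 22 degrees; a level block does not go in.
- foot (a point): Tip of that block's foot, a step level with the underside at its +x end, 40 mm wide, 8 thick, standing out 14 mm. Point: middle of its end edge, 4 mm above the underside, 64 mm in +x from the block's middle, 30 mm below block. Same axes. With the lip hooked the foot rests on the catch's ramp at a tilt of 7 to 11 degrees; the block's own weight does not push it past.
- seat (a point): Floor of the bay in the fixed grey heater (250 x 150 mm; floor level, 60 mm above the table), under a home block's middle. x from rail (robot's side) to catch, z up; a home block shares these axes, lip tip at x -76. Steel rail overhang along y: free edge x -61.5, underside 18, top 26 mm above the floor; slot closed at x -78.5, 94 mm wide in y. Cheeks 12 mm high leave 86 mm in y.
- catch (a joint): Sprung steel catch, 30 mm wide, mid +x end of the bay. 0 = closed; pushed along +x up to 0.014 m. At 0 its nose is at x 56 mm from the seat, nose underside 10.5 mm above the floor; a steep ramp rises from 13 mm there to 34 mm at x 66. Pressing 10 to 20 N down on the foot end of the block's top drives the foot past; the nose springs back over it.
- other_block (a point): Middle (34 mm above the underside) of the other aluminium block: same outside shape, lip, foot and handle, but twelve small wells (10 mm) in its top. Leave it where it is.
Not all that is in view belongs to the job. What is shaped like the part that bears block but green or purple is not meant.

How it is judged:
By the outcome, as a careful person would: the job done as asked, in the order asked, and still so for the second after the job is handed in, with the robot touching nothing.
It also fails if it takes over 45 s, if anything falls off the work surface, if the arm or the gripper's body presses on something with over 40 N, if the wrist force passes 120 N, or if a joint passes its speed limit or range.

## Working session

There is one attempt and no reset: what is moved stays moved. The work goes in short steps, Python scripts to look and compute and a shell command to move; the robot and the scene stay as the last step left them, time stands still between calls to the robot, and variables do not carry over. Pictures are saved under pics/ and viewed, and the job is handed in when it is done.

```bash
ls; mkdir -p pics; python3 - <<'E'
from rig import robot
import cv2,numpy as np,pickle
print(robot.state())
for n in("top","side"):
    p,d=robot.snapshot(n); c=robot.camera_info(n); pickle.dump((p,d,c),open(n+"0.pkl","wb"))
    cv2.imwrite(f"pics/{n}0.png",cv2.resize(p,(768,576))); print(n,c)
E
```

```text
pics
{'time': 0.0, 'qpos': array([-8.36903917e-01,  3.59403006e-01,  1.10716624e-02, -3.27944169e-04,
       -1.22411448e+00, -2.88102350e-01]), 'dq': array([ 7.58466152e-05, -8.42597515e-04, -2.57901375e-04,  1.47157342e-03,
       -5.33599002e-04, -5.50012373e-05]), 'tau': array([-2.89331047e-04, -5.83323598e+01,  2.93412513e+01,  6.93683133e+00,
       -5.96766142e-03, -2.49022912e-05]), 'tool_pos': array([ 290.80555279, -608.61518894,  230.3628377 ]), 'tcp_rot': array([-2.20999419e-01,  9.75273578e-01,  7.94789606e-04, -2.68864769e-04]), 'wrist_force': array([0.03881893, 0.28541069, 0.43551764]), 'ft_torque': array([ 0.01739554, -0.02416221,  0.05353027]), 'opening': 84.96223272614029}
top {'fx': 403.35570821472925, 'fy': 403.35570821472925, 'cx': 265.9032663857396, 'cy': 195.54637587592848, 'extrinsics': array([[-1.69268670e-02, -9.99849649e-01,  3.76300503e-03,
         1.30345785e+02],
       [-9.92236029e-01,  1.63339556e-02, -1.23291784e-01,
         5.02919947e+02],
       [ 1.23211782e-01, -5.82073281e-03, -9.92363329e-01,
         9.45820648e+02],
       [ 0.00000000e+00,  0.00000000e+00,  0.00000000e+00,
         1.00000000e+00]])}
side {'fx': 471.3160993522521, 'fy': 471.3160993522521, 'cx': 257.75972129317404, 'cy': 196.5265675225471, 'extrinsics': array([[-9.22890023e-01, -3.85027453e-01,  5.27887114e-03,
         5.13542263e+02],
       [-2.12844040e-01,  4.98655367e-01, -8.40262007e-01,
         1.15491839e+02],
       [ 3.20891603e-01, -7.76592999e-01, -5.42154861e-01,
         1.18029355e+03],
       [ 0.00000000e+00,  0.00000000e+00,  0.00000000e+00,
         1.00000000e+00]])}
```

View pics/top0.png

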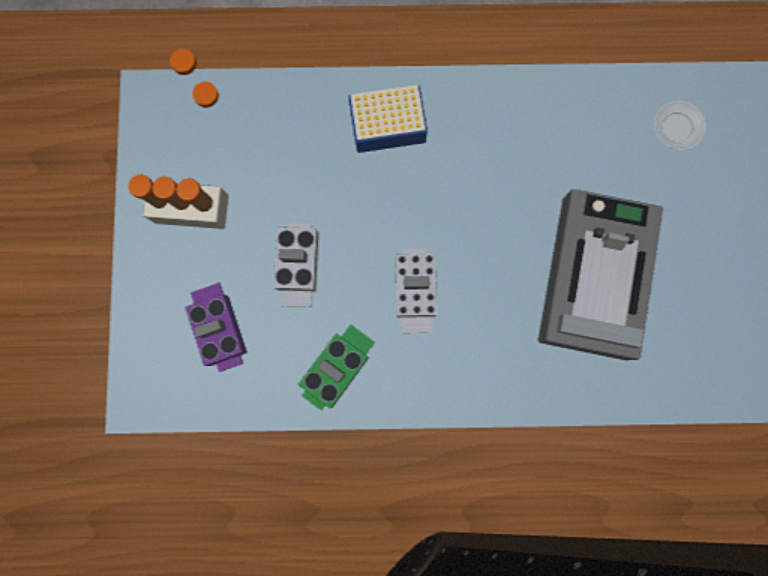

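View pics/side0.png

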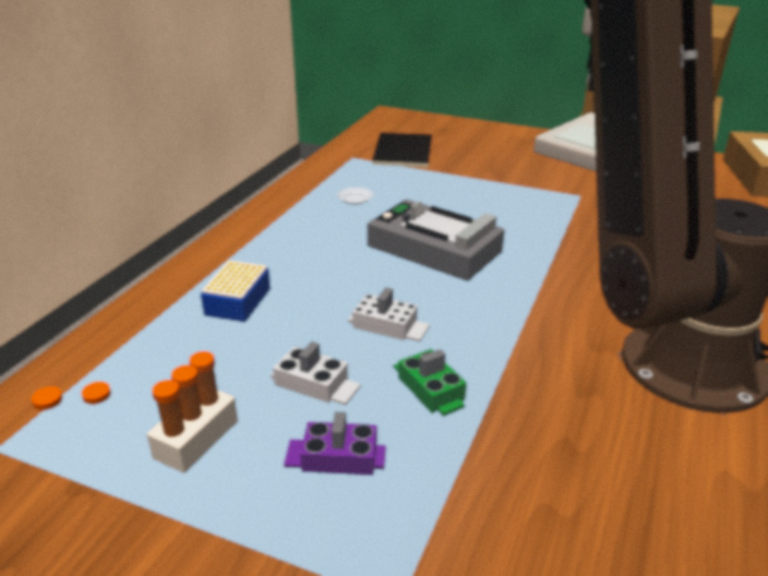

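Top picture (768 wide): candidates are the bare aluminium four-well block at (296,257), the twelve-well block at (416,284), the purple one at (215,328) and the green one at (335,368). I choose (296,257). The heater is at (602,275): rail on the near side at (600,332), catch at (614,240). Next a close crop and the measurements.

```bash
cat > h.py <<'E'
import numpy as np,pickle
def world(d,c):
    v,u=np.mgrid[0:d.shape[0],0:d.shape[1]]
    P=np.stack([(u-c['cx'])/c['fx']*d,(v-c['cy'])/c['fy']*d,d,np.ones_like(d)],-1)
    W=P@np.linalg.inv(c['extrinsics']).T
    W=W[...,:3]; W[d<=0]=np.nan
    return W
def pix(p,c):
    q=c['extrinsics']@np.append(p,1); return c['fx']*q[0]/q[2]+c['cx'],c['fy']*q[1]/q[2]+c['cy']
E
python3 - <<'E'
import cv2,numpy as np,pickle
from h import *
p,d,c=pickle.load(open("top0.pkl","rb")); W=world(d,c)
def box(u0,u1,v0,v1): return slice(v0,v1),slice(u0,u1)
a=p[140:215,170:225]; b=p[115:245,345:450]
a=cv2.resize(a,None,fx=6,fy=6,interpolation=cv2.INTER_CUBIC); b=cv2.resize(b,None,fx=4,fy=4,interpolation=cv2.INTER_CUBIC)
o=np.zeros((530,760,3),np.uint8); o[:450,:330]=a; o[:520,335:755]=b
cv2.imwrite("pics/crop0.png",o)
def rect(name,s,z0,z1):
    w=W[s].reshape(-1,3); m=(w[:,2]>z0)&(w[:,2]<z1); q=w[m]
    r=cv2.minAreaRect(q[:,:2].astype(np.float32)); print(name,m.sum(),r,np.median(q[:,2]),q.mean(0))
    return q
s=box(175,220,143,210)
w=W[s][...,2]; print(np.histogram(w[np.isfinite(w)],bins=np.arange(-10,90,5)))
rect("body",s,28,45); rect("handle",s,58,75); rect("lip",s,3,12)
s=box(355,445,120,243); w=W[s][...,2]; print(np.histogram(w[np.isfinite(w)],bins=np.arange(-10,120,4)))
rect("h72+",s,76,100); rect("floor",s,55,64)
rect("rail", box(365,435,205,238),82,92)
rect("heater all",s,30,110)
E
```

```text
(array([   0,  158, 1299,  342,   57,   18,   20,   18,   41,  768,  135,
          8,    5,   10,    8,   72,   45,    0,    0]), array([-10,  -5,   0,   5,  10,  15,  20,  25,  30,  35,  40,  45,  50,
        55,  60,  65,  70,  75,  80,  85]))
body 951 ((565.7982177734375, 290.5019226074219), (64.88314819335938, 100.5014419555664), 87.5029067993164) 38.10493287529846 [563.76612267 289.37444395  38.03893708]
handle 130 ((565.6098022460938, 290.6679992675781), (40.50255584716797, 16.380142211914062), 87.6015853881836) 69.2373619237423 [564.75922153 289.33481093  68.59861137]
lip 831 ((561.4163818359375, 293.7579345703125), (111.50284576416016, 169.0059356689453), 89.83866119384766) 4.827707513041787 [549.28437524 290.92498373   5.56121247]
(array([   0,   20, 1404, 2327,  185,   45,   44,   45,   41,   47,   52,
         38,   51,   48,   52,   43,  338, 3012, 1775,  133,  229,  258,
         58,   90,  532,  112,   41,    2,    0,    0,    0,    0]), array([-10,  -6,  -2,   2,   6,  10,  14,  18,  22,  26,  30,  34,  38,
        42,  46,  50,  54,  58,  62,  66,  70,  74,  78,  82,  86,  90,
        94,  98, 102, 106, 110, 114, 118]))
h72+ 921 ((508.4326477050781, -197.3278045654297), (122.87635040283203, 172.9500732421875), 77.54668426513672) 87.93920819268146 [ 469.07391602 -187.88120941   86.97545942]
floor 4648 ((529.9629516601562, -201.9832763671875), (150.97621154785156, 250.1724853515625), 77.52837371826172) 60.9383128256008 [ 536.57984377 -200.38168625   60.80419245]
rail 656 ((437.40057373046875, -181.73013305664062), (122.72097778320312, 27.279199600219727), 77.40907287597656) 88.18632451444478 [ 437.29716715 -181.06694669   88.10512818]
heater all 6864 ((529.9443969726562, -201.77603149414062), (151.37290954589844, 250.29818725585938), 77.52837371826172) 61.77705930630543 [ 526.42534661 -195.89781519   64.65355536]
```

```bash
python3 - <<'E'
import cv2,numpy as np,pickle
from h import *
p,d,c=pickle.load(open("side0.pkl","rb")); W=world(d,c)
a=p[120:190,235:345]
cv2.imwrite("pics/crops.png",cv2.resize(a,None,fx=7,fy=7,interpolation=cv2.INTER_CUBIC))
p,d,c=pickle.load(open("top0.pkl","rb")); W=world(d,c)
np.set_printoptions(linewidth=200,suppress=True)
print(np.round(W[125:242:3,360:442:4,2]).astype(int))
E
```

```text
[[                   2                    5                    1                    3                    3                    6                    1                    3                    4
                    -1                    3                    4                    3                    5                    4                    4                    3                    1
                     4                    4                    6]
 [                   3                    1                   -2                    3                    3                   58                   58                   61                   56
                     3                    4                    0                    3                    5                    2                    4                    6                    5
                     6                    6                    1]
 [                   3                    3                    4                    4                   25                   58                   62                   62                   61
             
[... 15732 characters left out ...]
                  56                   60                   60                   60                   62                    4
                     5                    3                    2]
 [                   0                    2                    1                    3                    3                    4                    3                    2                    2
                     2 -9223372036854775808                    0                    6                    0                   26                   46                   60                    3
                     5                    2                    6]]<stdin>:8: RuntimeWarning: invalid value encountered in cast
```

View pics/crop0.png

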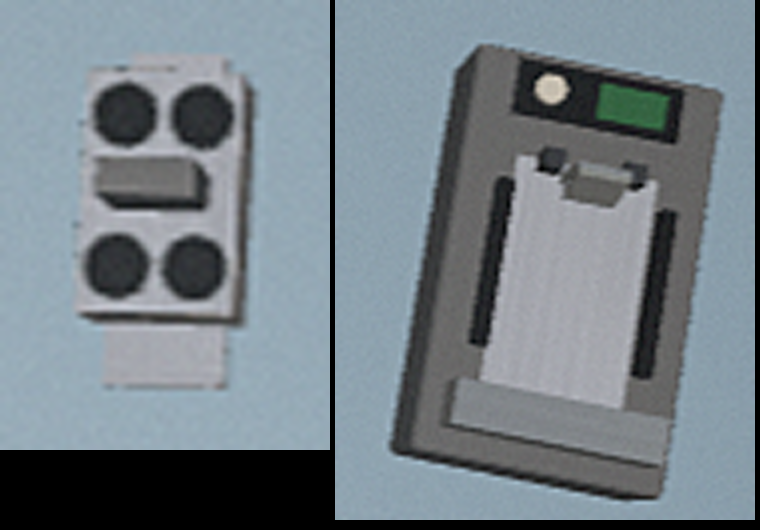

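View pics/crops.png

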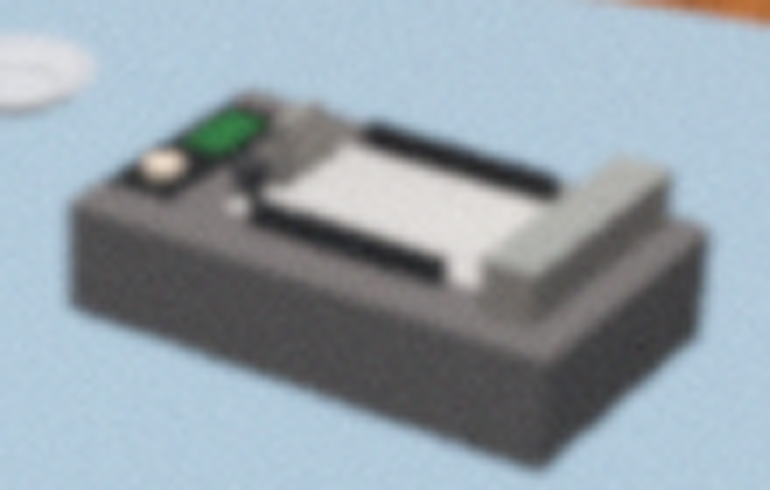

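The close crop shows the block at (296,257) is bare aluminium with four wide dark wells. Its lip points to the robot (down in the picture). I cross-check the poses with the side camera.

```bash
python3 - <<'E' 2>/dev/null
import cv2,numpy as np,pickle
from h import *
from scipy.ndimage import median_filter
def rect(name,W,c0,r,z0,z1):
    w=W.reshape(-1,3); m=(np.hypot(w[:,0]-c0[0],w[:,1]-c0[1])<r)&(w[:,2]>z0)&(w[:,2]<z1); q=w[m]
    R=cv2.minAreaRect(q[:,:2].astype(np.float32)); print(name,m.sum(),np.round(R[0],1),np.round(R[1],1),round(R[2],2),"z",round(np.median(q[:,2]),2))
for n in("top","side"):
    p,d,c=pickle.load(open(n+"0.pkl","rb")); W=world(median_filter(d,3),c)
    print(n)
    rect("table",W,(560,230),20,-20,20)
    rect("block top",W,(565.7,290.6),70,33,42)
    rect("handle",W,(565.7,290.6),40,60,75)
    rect("rail",W,(437.4,-181.7),68,81,95)
    rect("floor",W,(500,-195),25,50,70)
    rect("heater",W,(530,-202),160,52,110)
    # catch
    rect("catch",W,(575,-211),28,82,110)
    rect("cheeks",W,(515,-199),70,69,78)
E
```

```text
top
table 197 [559.8 229.6] [38.  37.4] 44.35 z 2.32
block top 934 [565.9 290.7] [ 64.6 100.3] 87.25 z 38.21
handle 123 [565.4 289.7] [38.1 15.8] 88.8 z 69.28
rail 669 [ 437.5 -182. ] [123.1  27.7] 77.32 z 88.09
floor 356 [ 499.7 -195. ] [47.2 48. ] 85.8 z 62.44
heater 6636 [ 530.  -202.1] [150.8 250. ] 77.59 z 61.93
catch 109 [ 575.8 -212.6] [31.6 16.3] 72.8 z 92.93
cheeks 406 [ 528.3 -201.9] [107.2 109.7] 77.66 z 73.82
side
table 24 [558.8 217.5] [29.3 11.6] 11.88 z 0.22
block top 603 [567.9 290.7] [ 67.4 100.9] 85.85 z 35.9
handle 97 [568.1 290.6] [40.8 17.1] 88.2 z 66.82
rail 199 [ 440.6 -182.9] [125.   30.4] 77.33 z 84.8
floor 93 [ 501.4 -195.1] [46.3 45. ] 17.29 z 59.06
heater 1937 [ 532.1 -202.4] [155.  250.4] 77.92 z 59.72
catch 41 [ 578.2 -211.1] [30.3 13.1] 71.94 z 88.31
cheeks 111 [ 530.5 -202.2] [106.6 105.2] 77.75 z 70.45
```

```bash
cat >> h.py <<'E'
from scipy.spatial.transform import Rotation as R
def tgt_rot(yaw,tilt):  # block yaw, foot-up tilt (deg) -> tool rotation (x=-Yb,y=-Xb,z=-Zb)
    B=R.from_euler('z',yaw,degrees=True)*R.from_euler('y',-tilt,degrees=True)
    return B, B*R.from_matrix(np.array([[0,-1,0],[-1,0,0],[0,0,-1]]).T)
def delta(pos,yaw,tilt=0):
    from rig import robot
    s=robot.state(); T=R.from_quat(s['tcp_rot']); _,G=tgt_rot(yaw,tilt)
    d=T.inv().apply(np.array(pos)-s['tool_pos'])/10
    a=(T.inv()*G).as_rotvec()
    print('t',round(s['time'],2),'pos',s['tool_pos'].round(1),'F',s['wrist_force'].round(1),'op',round(s['opening'],1))
    print('delta cm',d.round(3),'ang',a.round(4))
E
python3 -c "
from h import *
delta((566.8,290.6,150),-2.7)"
```

```text
t 0.1 pos [ 290.8 -608.6  230.5] F [-0.5 -0.2 -1.3] op 85.9
delta cm [-63.668  69.23    8.14 ] ang [ 1.400e-03  7.000e-04 -1.078e+00]
```

```bash
python3 -m inch '{"delta_pos":[[-32,35,2],[-32,35,2],[-32,35,2],[-32,35,2],[-32,35,2],[-32,35,2],[-32,35,2],[-32,35,2]],"angular":[[0,0,-1.078],[0,0,-1.078],[0,0,-1.078],[0,0,-1.078],[0,0,-1.078],[0,0,-1.078],[0,0,-1.078],[0,0,-1.078]]}' 8.5 40; python3 -c "
from h import *
delta((566.8,290.6,150),-2.7)"
```

```text
time: 1.1
tool_pos: [429.0, -152.8, 211.3]
tcp_rot: [-0.691, 0.723, 0.0, 0.0]
wrist_force: [0.3, -0.7, 0.4]
opening: 84.9
t 1.1 pos [ 429.  -152.8  211.3] F [ 0.3 -0.7  0.4] op 84.9
delta cm [-44.918 -11.761   6.142] ang [-0.0003  0.0003  0.002 ]
```

```bash
python3 -m inch '{"delta_pos":[[-44.92,-11.76,6.1],[-44.92,-11.76,6.1],[-44.92,-11.76,6.1],[-44.92,-11.76,6.1],[-44.92,-11.76,6.1],[-44.92,-11.76,6.1],[-44.92,-11.76,6.1],[-44.92,-11.76,6.1]],"angular":[[0,0,0.002],[0,0,0.002],[0,0,0.002],[0,0,0.002],[0,0,0.002],[0,0,0.002],[0,0,0.002],[0,0,0.002]]}'; python3 -c "
from h import *
delta((566.8,290.6,40),-2.7)"
```

```text
time: 2.1
tool_pos: [567.5, 290.7, 148.8]
tcp_rot: [-0.69, 0.724, 0.0, -0.001]
wrist_force: [-0.9, -0.9, -1.2]
opening: 85.2
t 2.1 pos [567.5 290.7 148.8] F [-0.9 -0.9 -1.2] op 85.2
delta cm [-2.0000e-03  5.7000e-02  1.0883e+01] ang [ 0.0011 -0.001  -0.0002]
```

```bash
python3 -m inch '{"delta_pos":[[0,0.03,5],[0,0.06,9],[0,0.06,10.6],[0,0.06,10.85]],"angular":[[0,0,0],[0,0,0],[0,0,0],[0,0,0]]}' && python3 -m inch '{"delta_pos":[[0,0,0],[0,0,0],[0,0,0],[0,0,0],[0,0,0],[0,0,0]],"angular":[[0,0,0],[0,0,0],[0,0,0],[0,0,0],[0,0,0],[0,0,0]]}' 0 60; python3 -c "
from rig import robot;import cv2,pickle
for n in ('top','side'):
    p,d=robot.snapshot(n);cv2.imwrite(f'pics/{n}1.png',cv2.resize(p,(768,576)))"
```

```text
time: 2.6
tool_pos: [566.7, 287.6, 41.2]
tcp_rot: [-0.69, 0.724, -0.0, -0.001]
wrist_force: [-0.5, 0.5, 0.3]
opening: 84.9
time: 3.35
tool_pos: [567.0, 288.2, 42.7]
tcp_rot: [-0.69, 0.724, -0.0, 0.0]
wrist_force: [-2.6, -0.4, 5.9]
opening: 14.8
```

View pics/side1.png

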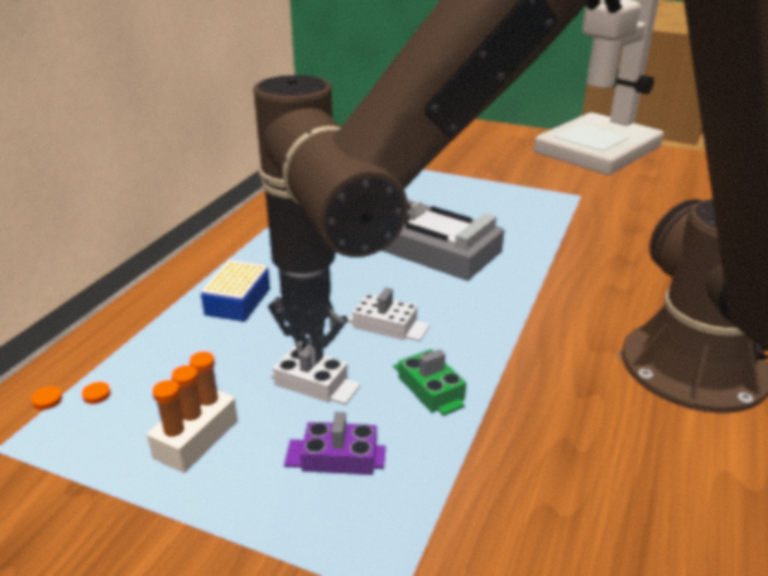

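The side picture shows the fingers closed on the handle at (308,352), opening 14.8 mm. I lift.

```bash
python3 -m inch '{"delta_pos":[[0,0,-2],[0,0,-5],[0,0,-10],[0,0,-14],[0,0,-14],[0,0,-14]],"angular":[[0,0,0],[0,0,0],[0,0,0],[0,0,0],[0,0,0],[0,0,0]]}'; python3 - <<'E'
from rig import robot;import cv2,pickle
for n in ('top','side'):
    p,d=robot.snapshot(n);cv2.imwrite(f'pics/{n}2.png',cv2.resize(p,(768,576)));pickle.dump((p,d,robot.camera_info(n)),open(n+'2.pkl','wb'))
from h import *
# seat frame -> clearance waypoint
B,_=tgt_rot(-12.45,0)
print(B.apply([0,0,0]))
delta((530,-150,205),-12.45,0)
E
```

```text
time: 4.2
tool_pos: [565.8, 287.4, 180.3]
tcp_rot: [-0.689, 0.724, 0.0, -0.001]
wrist_force: [0.7, -0.3, -4.9]
opening: 15.1
[0. 0. 0.]
t 4.3 pos [565.7 287.2 179.6] F [-0.2 -0.2 -4.4] op 15.0
delta cm [43.85   1.417 -2.438] ang [ 0.0028 -0.0025  0.168 ]
```

View pics/side2.png

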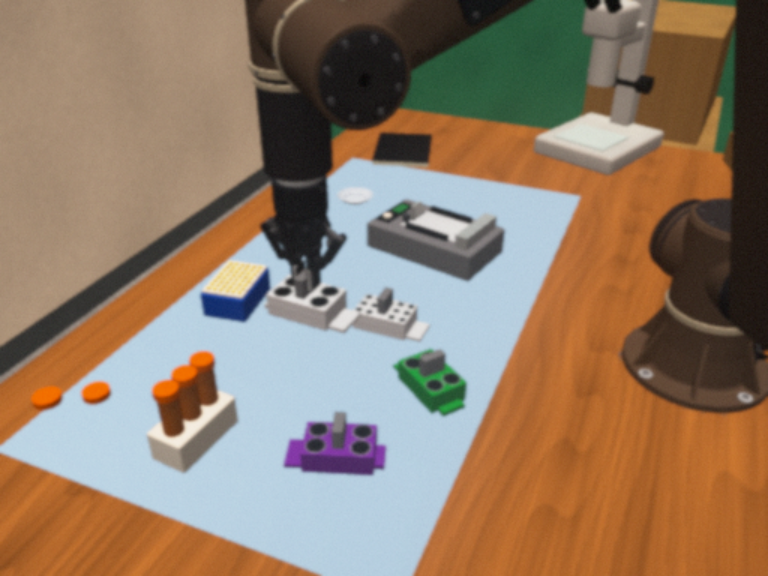

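View pics/top2.png

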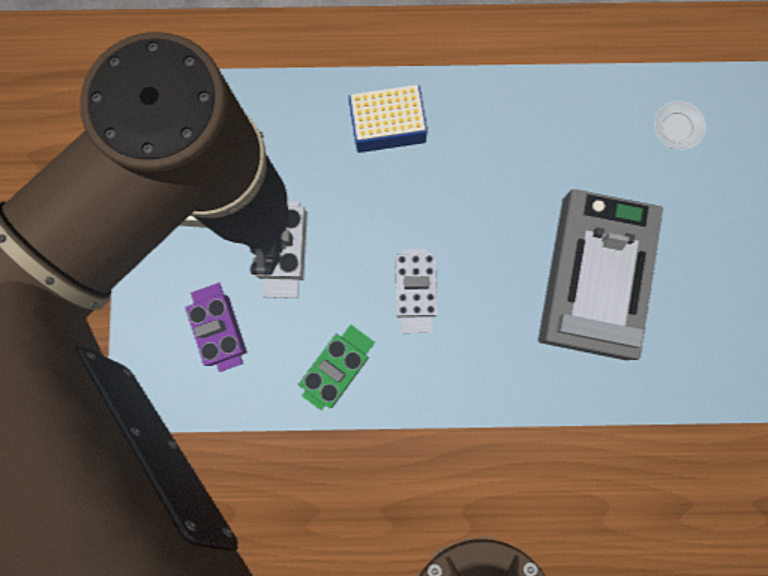

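The block hangs level in the jaws (side (305,300)) and the twelve-well block is unmoved (top (416,284)). Next I travel to hover over the heater and tilt.

```bash
cat >> h.py <<'E'
SEAT=np.array([511.7,-198.2,60.]); HYAW=-12.45; OFF=np.array([0,-2.4,42.5])
def lip(lx,lz,tilt,ly=0.):
    """lip tip bottom edge mid at seat coords (lx,ly,lz); foot up tilt"""
    B,_=tgt_rot(HYAW,tilt); Y=R.from_euler('z',HYAW,degrees=True)
    p=SEAT+Y.apply([lx,ly,lz])+B.apply(OFF-np.array([-76,0,0]))
    print('tcp target',p.round(1)); delta(p,HYAW,tilt)
E
python3 -c "
from h import *
lip(-45,60,18)"
```

```text
tcp target [ 525.  -203.6  183.9]
t 4.3 pos [565.7 287.2 179.6] F [-0.2 -0.2 -4.4] op 15.0
delta cm [49.223  1.646 -0.316] ang [0.3162 0.0239 0.167 ]
```

```bash
python3 -m inch '{"delta_pos":[[5,0.2,-1],[11,0.4,-2],[17,0.6,-3],[23,0.8,-3],[29,1,-3],[35,1.2,-3],[40,1.4,-3],[45,1.5,-2]],"angular":[[0,0,0],[0,0,0],[0,0,0],[0.05,0,0.03],[0.1,0.01,0.06],[0.16,0.01,0.1],[0.22,0.02,0.13],[0.3162,0.0239,0.167]]}'; python3 -c "
from h import *
lip(-45,60,18)"
```

```text
time: 5.3
tool_pos: [529.6, -162.4, 201.3]
tcp_rot: [-0.618, 0.77, -0.123, 0.1]
wrist_force: [2.1, -0.7, -4.9]
opening: 14.6
tcp target [ 525.  -203.6  183.9]
t 5.3 pos [ 529.6 -162.4  201.3] F [ 2.1 -0.7 -4.9] op 14.6
delta cm [4.128 0.126 1.782] ang [-0.0046  0.0021 -0.0015]
```

```bash
python3 -m inch '{"delta_pos":[[2,0.06,1],[4.1,0.13,1.7],[4.1,0.13,1.7],[4.1,0.13,1.7],[4.1,0.13,1.7]],"angular":[[0,0,0],[0,0,0],[0,0,0],[0,0,0],[0,0,0]]}'; python3 - <<'E'
from rig import robot;import cv2,pickle
from h import *
cs={}
for n in ('top','side'):
    p,d=robot.snapshot(n);c=robot.camera_info(n);pickle.dump((p,d,c),open(n+'3.pkl','wb'));cs[n]=(p,c)
s=robot.state(); T=R.from_quat(s['tcp_rot']); Gt=tgt_rot(0,0)[1]; B=T*Gt.inv()
print(s['tool_pos'].round(1),B.as_euler('zyx',degrees=True).round(2))
o=[]
for n,(p,c) in cs.items():
    q=p.copy(); q=cv2.resize(q,None,fx=4,fy=4,interpolation=cv2.INTER_CUBIC)
    def pr(b): 
        w=s['tool_pos']+B.apply(np.array(b)-OFF); u,v=pix(w,c); return int(u*4+1.5),int(v*4+1.5)
    pts=[(-76,-25,0),(-76,25,0),(-76,25,6),(-76,-25,6),(-50,-32,36),(-50,32,36),(50,32,36),(50,-32,36),(-50,-32,0),(-50,32,0),(64,-20,8),(64,20,8)]
    for b in pts: cv2.circle(q,pr(b),3,(0,0,255),-1)
    Y=R.from_euler('z',HYAW,degrees=True)
    for b in [(-61.5,-61,26),(-61.5,61,26),(-88.5,-61,26),(-88.5,61,26),(56,-15,13),(56,15,13),(0,0,0)]:
        u,v=pix(SEAT+Y.apply(b),c); cv2.circle(q,(int(u*4+1.5),int(v*4+1.5)),3,(0,255,0),-1)
    u,v=pix(SEAT+[0,0,40],c); u*=4;v*=4
    a=q[int(max(0,v-290)):int(v+290),int(max(0,u-390)):int(u+390)]
    cv2.imwrite(f'pics/{n}3.png',a)
E
```

```text
time: 5.92
tool_pos: [525.0, -201.1, 185.0]
tcp_rot: [-0.619, 0.77, -0.122, 0.1]
wrist_force: [-0.9, -0.4, -3.6]
opening: 14.9
[ 525.1 -201.1  185.2] [-13.01 -17.75  -3.87]
```

View pics/side3.png

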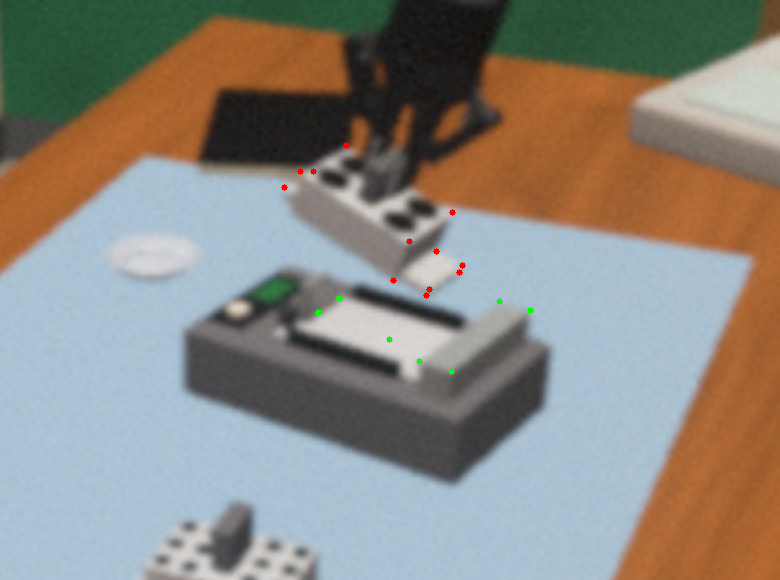

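View pics/top3.png

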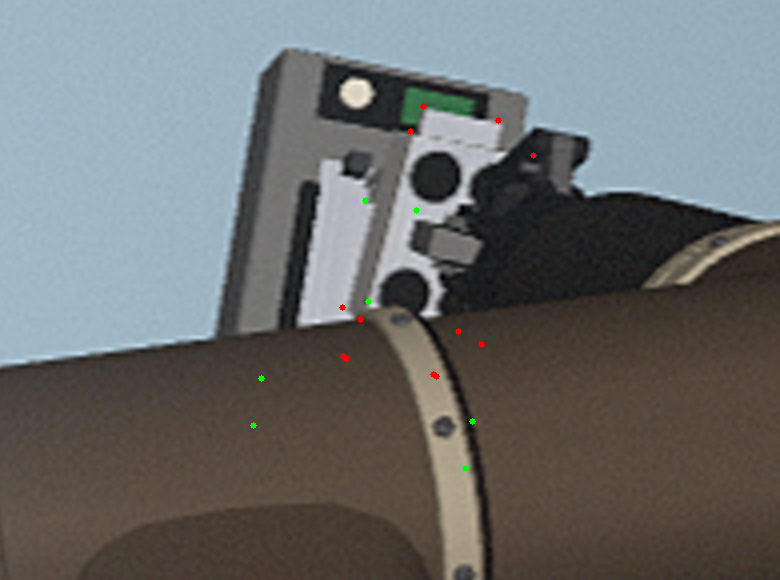

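Side picture: the block is tilted with its lip at (435,272) and foot at (290,185). My predicted corners (red block, green rail) lie within about 2 mm of what is seen, so I use the model to lower it.

```bash
python3 -c "
from h import *
lip(-48,30,18)
lip(-50,6,18)"
```

```text
tcp target [ 522.1 -202.9  153.9]
t 6.03 pos [ 525.1 -201.1  185.2] F [-0.2  0.  -4.7] op 14.9
delta cm [0.258 1.217 2.895] ang [-0.0026  0.003   0.0003]
tcp target [ 520.1 -202.5  129.9]
t 6.03 pos [ 525.1 -201.1  185.2] F [-0.2  0.  -4.7] op 14.9
delta cm [0.265 2.155 5.113] ang [-0.0026  0.003   0.0003]
```

```bash
python3 -m inch '{"delta_pos":[[0.2,0.6,1.5],[0.26,1.2,2.9],[0.26,1.6,3.8],[0.26,2,4.6],[0.26,2.15,5.1],[0.26,2.15,5.1],[0.26,2.15,5.1]],"angular":[[0,0,0],[0,0,0],[0,0,0],[0,0,0],[0,0,0],[0,0,0],[0,0,0]]}'; cat > look.py <<'E'
import sys,cv2,pickle
from rig import robot
from h import *
k=sys.argv[1]
p,d=robot.snapshot('side');c=robot.camera_info('side')
s=robot.state(); T=R.from_quat(s['tcp_rot']); Gt=tgt_rot(0,0)[1]; B=T*Gt.inv()
Y=R.from_euler('z',HYAW,degrees=True)
print('lip in seat',Y.inv().apply(s['tool_pos']+B.apply(np.array([-76,0,0])-OFF)-SEAT).round(1),'euler',B.as_euler('ZYX',degrees=True).round(2))
u,v=pix(SEAT+[0,0,30],c); u=int(u);v=int(v)
a=cv2.resize(p[v-48:v+48,u-64:u+64],None,fx=6,fy=6,interpolation=cv2.INTER_CUBIC)
def dr(w,col):
    x,y=pix(w,c); cv2.circle(a,(int((x-u+64)*6+2.5),int((y-v+48)*6+2.5)),2,col,-1)
if len(sys.argv)>2:
    for b in [(-76,-25,0),(-76,25,0),(-76,25,6),(-76,-25,6),(-50,-32,36),(-50,32,36),(50,32,36),(50,-32,36),(-50,-32,0),(-50,32,0),(64,-20,8),(64,20,8)]: dr(s['tool_pos']+B.apply(np.array(b)-OFF),(0,0,255))
cv2.imwrite(f'pics/{k}.png',a)
E
python3 look.py s4 1; python3 -c "
from h import *
lip(-74,3,18)"
```

```text
time: 6.9
tool_pos: [520.3, -203.1, 130.4]
tcp_rot: [-0.618, 0.77, -0.122, 0.1]
wrist_force: [0.6, 0.8, -4.6]
opening: 14.9
lip in seat [-49.5  -0.3   6.3] euler [-12.48 -18.19   0.17]
tcp target [ 496.7 -197.3  126.9]
t 6.95 pos [ 520.3 -203.1  130.4] F [ 0.2 -1.  -4.3] op 15.0
delta cm [-0.049  2.422 -0.425] ang [-0.0033  0.0028 -0.0005]
```

View pics/s4.png

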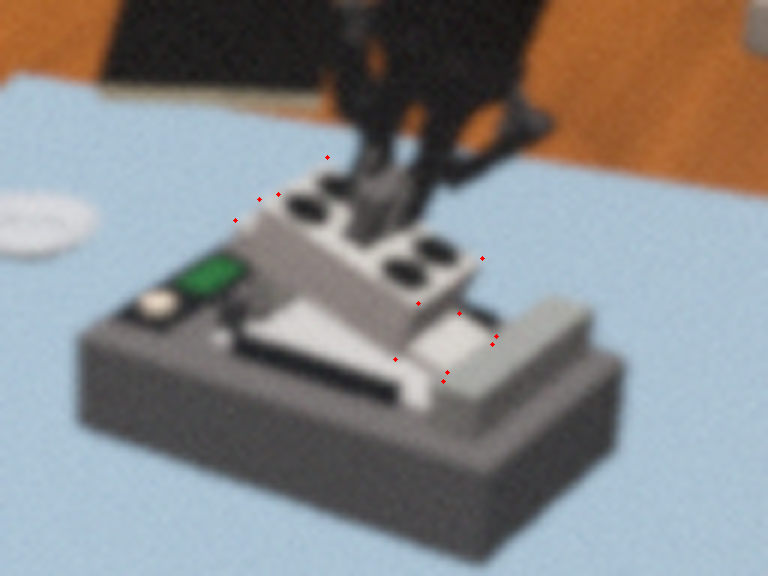

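The side picture shows the lip at (455,345), just behind the rail's free edge, with the foot (240,225) clear above the catch and no contact force. I slide it under.

```bash
python3 -m inch '{"delta_pos":[[0,0.6,-0.1],[-0.03,1.2,-0.2],[-0.05,1.8,-0.3],[-0.05,2.4,-0.42],[-0.05,2.4,-0.42],[-0.05,2.4,-0.42]],"angular":[[0,0,0],[0,0,0],[0,0,0],[0,0,0],[0,0,0],[0,0,0]]}';python3 look.py s5 1; python3 -c "
from h import *
lip(-76,0.5,10)"
```

```text
time: 7.7
tool_pos: [496.8, -197.3, 126.7]
tcp_rot: [-0.618, 0.77, -0.122, 0.1]
wrist_force: [-0.0, -0.1, -4.0]
opening: 14.8
lip in seat [-73.6   0.2   2.6] euler [-12.48 -18.17   0.17]
tcp target [ 502.8 -198.7  115.6]
t 7.75 pos [ 496.9 -197.4  126.7] F [ 0.5  0.6 -4.2] op 14.7
delta cm [ 0.006 -0.238  1.247] ang [-0.1426  0.0028 -0.0002]
```

View pics/s5.png

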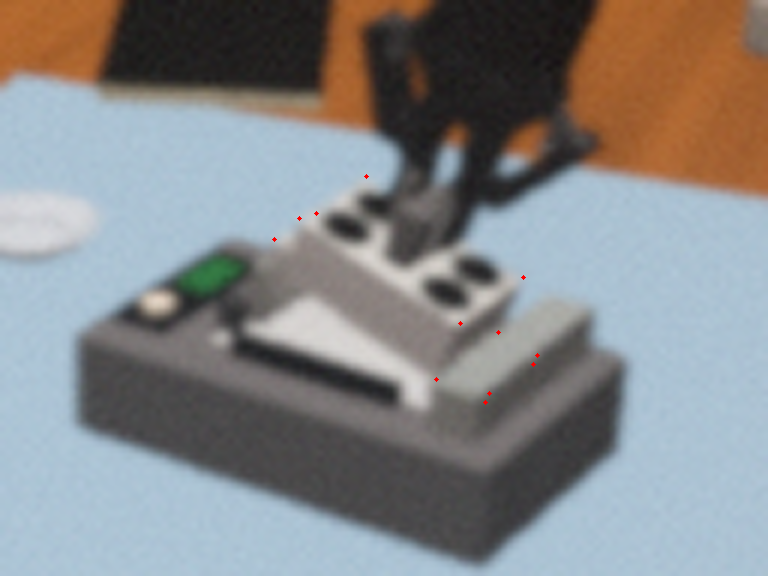

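The lip has gone under the rail (485,370) with no contact force. Now I rock it down to about 10 degrees.

```bash
python3 -m inch '{"delta_pos":[[0,-0.06,0.31],[0,-0.12,0.62],[0,-0.18,0.93],[0,-0.24,1.24],[0,-0.24,1.24],[0,-0.24,1.24]],"angular":[[-0.035,0,0],[-0.07,0,0],[-0.105,0,0],[-0.142,0.002,0],[-0.142,0.002,0],[-0.142,0.002,0]]}';python3 look.py s6 1; python3 -c "
from h import *
lip(-76,0,6)
lip(-76,0,0)"
```

```text
time: 8.5
tool_pos: [502.5, -198.7, 115.3]
tcp_rot: [-0.624, 0.777, -0.068, 0.055]
wrist_force: [-0.7, -0.5, -4.2]
opening: 14.7
lip in seat [-76.4   0.    0.3] euler [-12.47 -10.05   0.05]
tcp target [ 506.4 -199.5  110.2]
t 8.55 pos [ 502.4 -198.6  115.4] F [-0.4  0.1 -4.3] op 14.8
delta cm [-0.002 -0.314  0.585] ang [-0.0707  0.0009 -0.0003]
tcp target [ 511.2 -200.5  102.5]
t 8.55 pos [ 502.4 -198.6  115.4] F [-0.4  0.1 -4.3] op 14.8
delta cm [-0.002 -0.658  1.429] ang [-0.1755  0.0009 -0.0003]
```

View pics/s6.png

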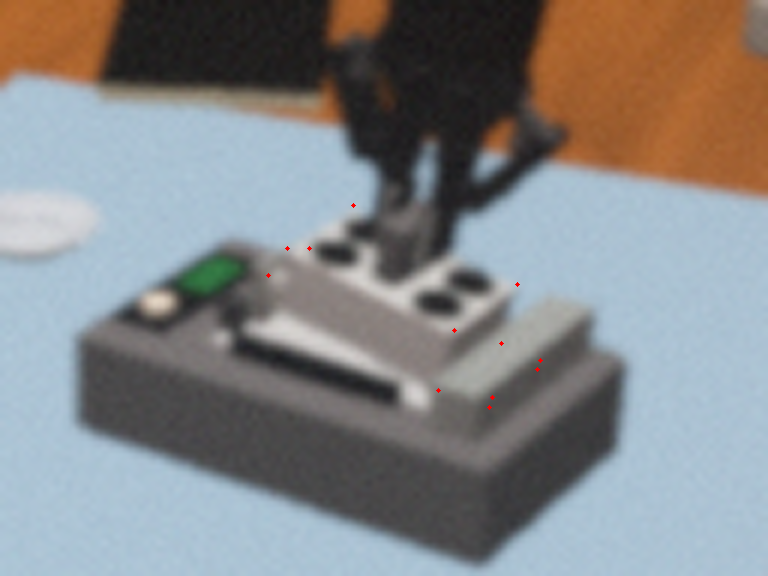

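```bash
python3 -m inch '{"delta_pos":[[0,-0.1,0.2],[0,-0.2,0.4],[0,-0.25,0.48],[0,-0.25,0.48]],"angular":[[-0.025,0,0],[-0.045,0,0],[-0.055,0,0],[-0.055,0,0]]}';python3 look.py s7; python3 -c "
from h import *
lip(-76,0,0)"
```

```text
time: 9.05
tool_pos: [506.2, -199.5, 111.3]
tcp_rot: [-0.625, 0.778, -0.047, 0.038]
wrist_force: [-2.0, 0.5, 2.0]
opening: 14.8
lip in seat [-75.5   0.    0. ] euler [-12.46  -6.9    0.05]
tcp target [ 511.2 -200.5  102.5]
t 9.1 pos [ 506.1 -199.5  111.3] F [-1.7 -0.4  1.7] op 14.9
delta cm [-0.002 -0.405  0.94 ] ang [-0.1203  0.0008 -0.0002]
```

View pics/s7.png

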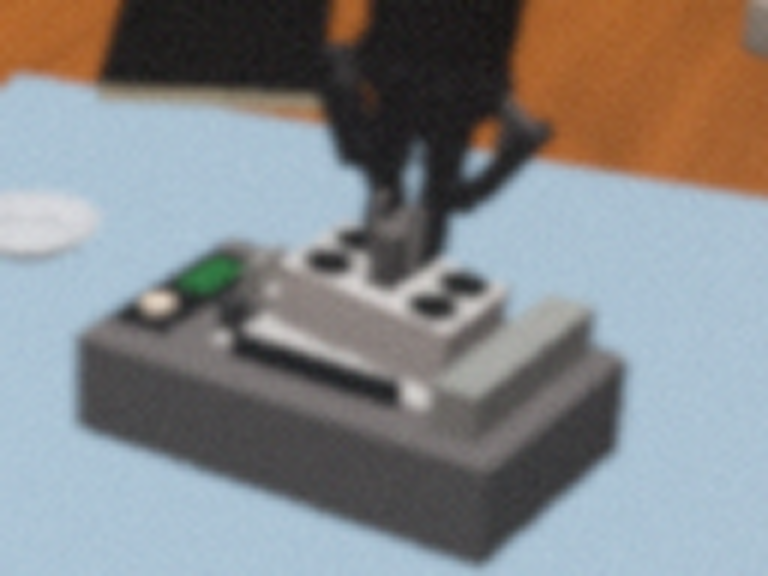

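The foot is now touching the ramp at about 7 degrees (force changed by about 6 N). I release, back off, and will press with closed fingertips on the foot end.

```bash
python3 -m inch '{"delta_pos":[[0,0,0],[0,0,0],[0,0,0],[0,0,-1],[0,0,-3],[0,0,-6],[0,0,-6]],"angular":[[0,0,0],[0,0,0],[0,0,0],[0,0,0],[0,0,0],[0,0,0],[0,0,0]]}' 6; python3 look.py s8; python3 - <<'E'
from h import *
Y=R.from_euler('z',HYAW,degrees=True)
for x in (40,43):
    p=SEAT+Y.apply([x,0,75]); print(p); delta(p,HYAW,0)
E
```

```text
time: 9.98
tool_pos: [500.3, -198.0, 174.0]
tcp_rot: [-0.625, 0.778, -0.048, 0.04]
wrist_force: [0.1, -0.4, -0.4]
opening: 60.0
lip in seat [-82.2   0.2  61. ] euler [-12.46  -7.04   0.08]
[ 550.75938058 -206.82350211  135.        ]
t 10.03 pos [ 499.5 -197.8  172.5] F [-0.3 -0.2 -1.2] op 60.3
delta cm [-0.222 -4.701  4.355] ang [-1.229e-01  1.400e-03 -1.000e-04]
[ 553.68883413 -207.47026476  135.        ]
t 10.03 pos [ 499.5 -197.8  172.5] F [-0.3 -0.2 -1.2] op 60.3
delta cm [-0.222 -4.999  4.392] ang [-1.229e-01  1.400e-03 -1.000e-04]
```

View pics/s8.png

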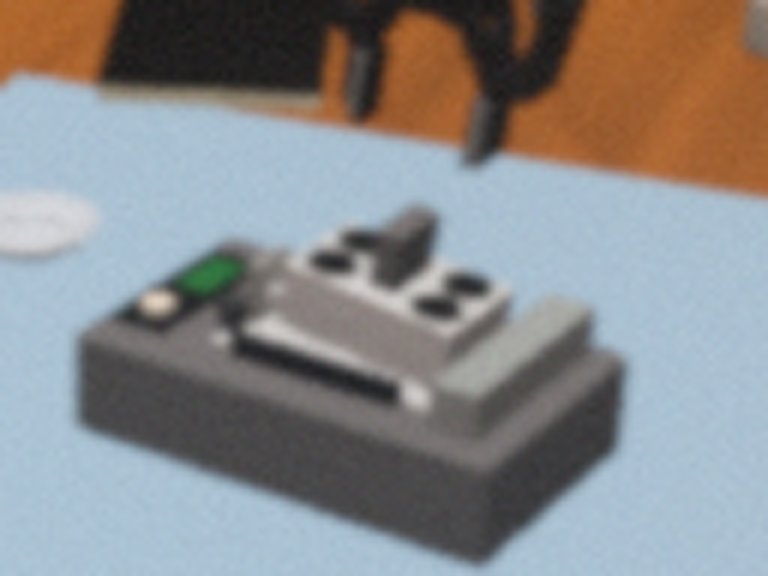

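The block rests on the ramp by itself, still tilted, with its handle free at (410,240). I move over the foot end with the fingers closed.

```bash
python3 -m inch '{"delta_pos":[[0,0,0],[0,0,0],[0,0,0],[-0.22,-2,0],[-0.22,-5,1.5],[-0.22,-5,3],[-0.22,-5,4.39],[-0.22,-5,4.39]],"angular":[[0,0,0],[0,0,0],[0,0,0],[-0.06,0,0],[-0.123,0,0],[-0.123,0,0],[-0.123,0,0],[-0.123,0,0]]}' 0 60; python3 look.py s9; python3 - <<'E'
from h import *
Y=R.from_euler('z',HYAW,degrees=True)
p=SEAT+Y.apply([43,0,50]); print(p); delta(p,HYAW,0)
E
```

```text
time: 11.02
tool_pos: [551.2, -207.4, 131.7]
tcp_rot: [-0.626, 0.78, 0.002, -0.002]
wrist_force: [0.0, -0.2, -0.0]
opening: 0.4
lip in seat [-35.    2.   30.7] euler [-12.45   0.24   0.03]
[ 553.68883413 -207.47026476  110.        ]
t 11.07 pos [ 551.8 -207.5  132.8] F [0.  0.5 1. ] op -0.1
delta cm [-0.038 -0.192  2.284] ang [ 0.0042  0.0005 -0.0001]
```

View pics/s9.png

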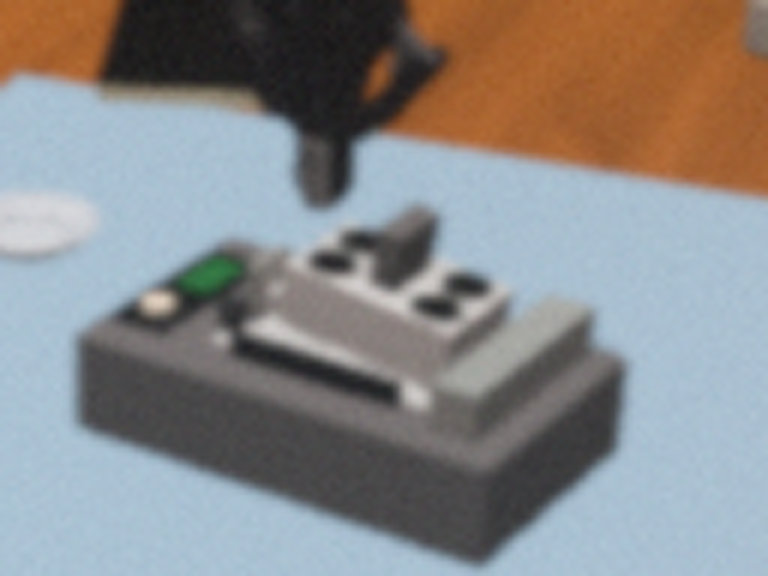

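```bash
python3 -m inch '{"delta_pos":[[0,-0.19,0.8],[0,-0.19,1.6],[0,-0.19,2.0],[0,-0.19,2.0]],"angular":[[0.004,0,0],[0.004,0,0],[0.004,0,0],[0.004,0,0]]}'; python3 -m inch '{"delta_pos":[[0,0,0.2],[0,0,0.4],[0,0,0.4]],"angular":[[0,0,0],[0,0,0],[0,0,0]]}'
```

```text
time: 11.58
tool_pos: [554.4, -207.9, 112.8]
tcp_rot: [-0.626, 0.78, 0.0, 0.0]
wrist_force: [-0.6, -0.7, -0.1]
opening: -0.2
time: 11.95
tool_pos: [555.2, -208.0, 109.5]
tcp_rot: [-0.626, 0.78, -0.001, 0.001]
wrist_force: [0.8, 0.5, 2.7]
opening: 0.0
```

```bash
for i in 1; do python3 -m inch '{"delta_pos":[[0,0,0.2],[0,0,0.4],[0,0,0.4]],"angular":[[0,0,0],[0,0,0],[0,0,0]]}'; done
```

```text
time: 12.32
tool_pos: [556.0, -208.3, 107.2]
tcp_rot: [-0.627, 0.779, -0.001, 0.001]
wrist_force: [-1.6, 1.4, 13.7]
opening: -0.0
```

```bash
python3 -m inch '{"delta_pos":[[0,0.1,0.2],[0,0.1,0.4],[0,0.1,0.4]],"angular":[[0,0,0],[0,0,0],[0,0,0]]}'; python3 -m inch '{"delta_pos":[[0,0,0.2],[0,0,0.4],[0,0,0.4]],"angular":[[0,0,0],[0,0,0],[0,0,0]]}'
```

```text
time: 12.7
tool_pos: [553.1, -207.6, 100.4]
tcp_rot: [-0.626, 0.78, 0.001, 0.0]
wrist_force: [-0.9, 0.4, -0.2]
opening: -0.1
time: 13.08
tool_pos: [553.3, -207.6, 96.6]
tcp_rot: [-0.626, 0.78, 0.0, 0.0]
wrist_force: [0.2, -0.1, -0.1]
opening: 0.1
```

The load dropped away after 14 N: the foot snapped past. I press down lightly to confirm, then lift and look.

```bash
python3 -m inch '{"delta_pos":[[0,0,0.15],[0,0,0.3],[0,0,0.3]],"angular":[[0,0,0],[0,0,0],[0,0,0]]}'; python3 -m inch '{"delta_pos":[[0,0,-1],[0,0,-5],[0,0,-11],[0,0,-15],[0,6,-18],[0,12,-18],[0,16,-18],[0,16,-18]],"angular":[[0,0,0],[0,0,0],[0,0,0],[0,0,0],[0,0,0],[0,0,0],[0,0,0],[0,0,0]]}'; python3 look.py s10; python3 - <<'E'
from rig import robot
import cv2,pickle
from h import *
from scipy.ndimage import median_filter
Y=R.from_euler('z',HYAW,degrees=True)
for n in ('side','top'):
    p,d=robot.snapshot(n);c=robot.camera_info(n)
    cv2.imwrite(f'pics/{n}11.png',cv2.resize(p,(768,576)))
    W=world(median_filter(d,3),c); S=Y.inv().apply((W-SEAT).reshape(-1,3))
    m=(abs(S[:,0])<52)&(abs(S[:,1])<34)&(S[:,2]>26)&(S[:,2]<50); q=S[m]
    A=np.c_[q[:,:2],np.ones(len(q))]; k=np.linalg.lstsq(A,q[:,2],rcond=None)[0]
    q=q[abs(A@k-q[:,2])<4]; A=np.c_[q[:,:2],np.ones(len(q))]; k=np.linalg.lstsq(A,q[:,2],rcond=None)[0]
    print(n,len(q),'slope deg x,y',np.degrees(np.arctan(k[:2])).round(2),'z',k[2].round(1),'rect',cv2.minAreaRect(q[:,:2].astype(np.float32)))
E
```

```text
time: 13.45
tool_pos: [553.7, -207.7, 96.0]
tcp_rot: [-0.626, 0.779, -0.0, 0.001]
wrist_force: [-6.0, 4.3, 15.8]
opening: -0.1
time: 14.45
tool_pos: [395.1, -173.0, 275.2]
tcp_rot: [-0.626, 0.78, -0.001, 0.002]
wrist_force: [1.2, -0.0, 0.6]
opening: -0.2
lip in seat [-193.6    2.1  172.3] euler [-12.43  -0.2    0.08]
side 287 slope deg x,y [ 0.99 -2.3 ] z 35.6 rect ((-1.7498359680175781, 1.6733226776123047), (100.58067321777344, 64.76892852783203), 0.933991014957428)
top 466 slope deg x,y [ 0.11 -0.77] z 38.7 rect ((23.056476593017578, -0.4770851135253906), (46.189876556396484, 65.926025390625), 0.13616369664669037)
```

View pics/s10.png

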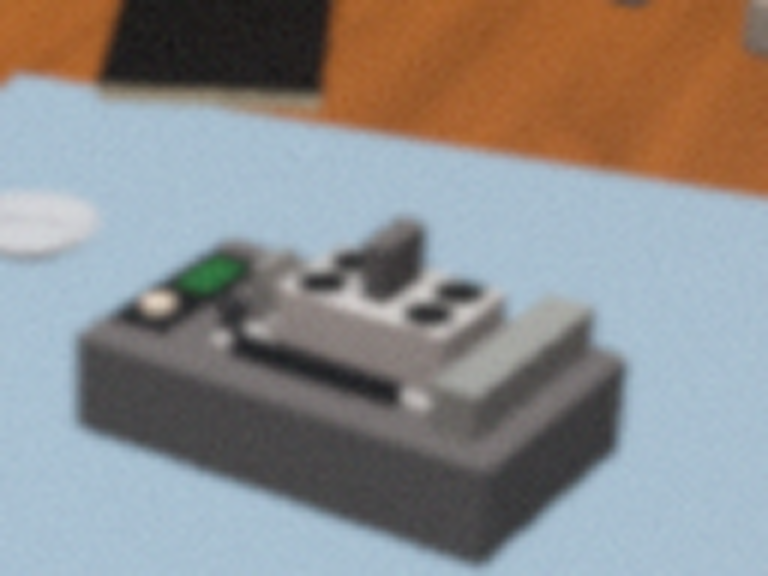

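View pics/top11.png

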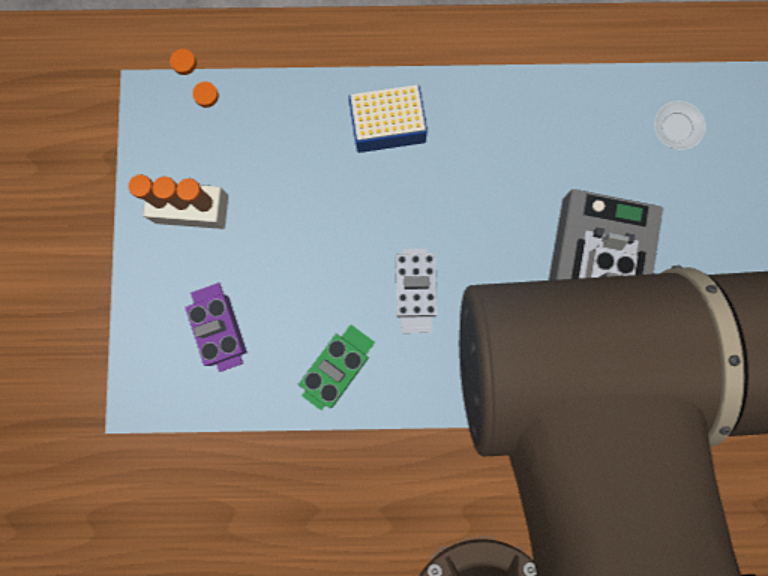

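The block lies flat (slope 0.1–1°, top about 36 mm above the floor). One close look at the catch against the start picture.

```bash
python3 - <<'E'
from rig import robot
import cv2,pickle,numpy as np
p,d=robot.snapshot('top'); p0=pickle.load(open('top0.pkl','rb'))[0]
f=lambda a:cv2.resize(a[145:190,375:435],None,fx=6,fy=6,interpolation=cv2.INTER_CUBIC)
cv2.imwrite('pics/catch.png',np.hstack([f(p0),f(p)]))
E
```

```text
(no output)
```

View pics/catch.png

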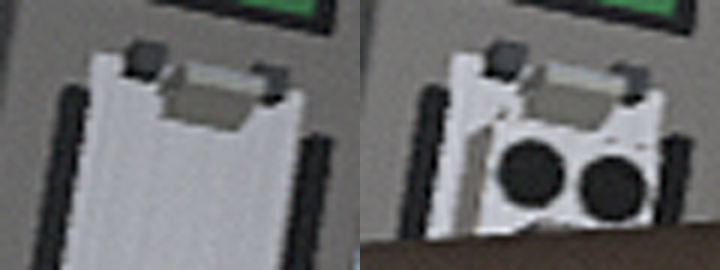

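The catch is at the same place as at the start: (205,100) in the left crop and (570,98) in the right. So it has closed fully, with its nose over the foot. The arm is clear, so I hand in.

```bash
python3 -c "
from rig import robot
print(robot.state()['time'],robot.state()['wrist_force']); print(robot.sign_off())"
```

```text
14.65 [ 0.72274259  0.64453496 -0.66277681]
the job is handed in; nothing more can be done
None
```

The four-well block is latched flat in the bench heater and released, and I handed the job in at 14.65 s.

**How it went:** I gripped the block by its handle and tilted its foot end up about 18°. I slid the lip under the rail without contact, then rocked it down to about 7°, where the foot met the catch's ramp. I let go there and pressed the foot end with closed fingertips. At about 14 N the foot snapped past the catch.

**Last checks:**
- **Seating:** the side camera put the block's top 35.6 mm above the bay floor, where 36 mm is expected. The press stopped at that height too, at about 16 N.
- **Level along its length:** the slope read 0.1° from the top camera and 1.0° from the side camera.
- **Catch:** it is back where it stood at the start, with its nose over the foot.
- **Surroundings:** the twelve-well block has not moved and the arm touches nothing.

**Disagreements:** the top camera reads about 2–3 mm higher than the side camera, including 38.7 mm for the block's top. The side camera also fitted a 2.3° sideways slope, which the top camera put at 0.8°. I took both as depth noise and camera calibration error.

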